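# Roll the flat D cell up its lane into the charging cradle and start the charge

## Task

The orange D cell is flat and lies at the low front end of its lane on the white charging dock: push it up the slope with a fingertip, staying behind it so that it never runs loose, until it drops into the cradle against the stop at the top, then press the dock's black button right down and let it come up again. Only push: nothing is to be picked up or lifted. Leave the charged blue cell at the foot of its own lane and everything else where it is.

Things in the scene. Friction and masses are not known exactly. Their poses are not given: they have to be found in the camera images.
- dock: White two-lane charging dock, fixed, 210 mm long (x) by 146 wide (y). Origin: centre of its underside, on the pine top. x points up the lanes, from the low front lip to the deck with the button; z up. Lanes centred at y = +35 and -35 mm, each 64 wide between 6 mm rails at y = -70, 0, +70. Front lip: x -105 to -99, 14 high. Deck: x +49 to +105, level, 45 high; its front face is the stop.
- dock_ramp: The sloping floor of both lanes, part of the dock. Origin on the floor at the foot of the slope (dock x = -99, y = 0, z = 8 mm); its x runs 121 mm up the slope to the crest (dock x = +21, 22.7 mm high); z square to the slope (7 degrees). Rails stand 8 mm above the slope. Both cells start at about x = 13 mm here (dock x = -88), against the lip.
- cradle_left (a point): Where the centre of a cell lies when home in the +y lane: dock x = 32, y = +35, z = 35.5 mm. Behind the crest the floor drops 3.7 mm to a level cradle, 19 mm high, reaching to the stop face at dock x = 49; the step keeps a seated cell there untouched (1 mm of play). Rails beside it are 32 mm high.
- cradle_right (a point): The same for the -y lane: dock x = 32, y = -35, z = 35.5 mm.
- cell_orange: The flat D cell: orange cylinder with a black band at one end, diameter 33 mm, length 60, 0.12 to 0.19 kg, slippery sleeve (friction about 0.18). Origin mid-axis, y along the axis. Starts lying across one of the lanes (which one varies) against the lip, centre 26 mm above the pine top; rolls back down if left on the slope. With the fingertip at or below mid-height it rolls easily; from above that it is pinned to the slope.
- cell_blue: The charged D cell, the same in blue, at the foot of the other lane. To be left there (within 10 mm).
- start_button (a joint): Travel of the dock's button, m: 0 = up, 0.006 = right down; springs back by itself. About 1.5 N to start moving it, 5 N right down.
- start_button_top (a point): Centre of the top of the black round button (diameter 26 mm) on the dock's deck, at dock x = 80, y = 0 mm, top 57 mm above the pine top, 12 mm above the deck; it is pressed straight down.
- spectacle_case: Closed steel spectacle case, 160 x 62 x 38 mm, loose, beside the dock on its -y side. Origin: centre of its underside, x along its length. Leave alone.
- dome_tray: Green silicone tray of hearing aid domes, 120 x 84 x 14 mm, loose, beside the dock on its +y side. Origin: centre of its underside. Leave alone.
- battery_caddy: Translucent grey battery caddy with upright cells, 90 x 170 x 54 mm, on the left. Origin: centre of its underside. Leave alone.
- water_glass: Glass tumbler, diameter 70 mm, 95 mm high, on the left. Origin: centre of its underside. Leave alone.
- drying_pot: White drying pot with a grey cap, diameter 60 mm, 58 mm high, on the right. Origin: centre of its underside. Leave alone.
- alarm_clock: Black alarm clock, 50 x 120 x 69 mm, at the far edge. Origin: centre of its underside. Leave alone.
- book: Red book lying flat, 190 x 125 x 24 mm, on the right. Origin: centre of its underside. Leave alone.

How it is judged:
By the outcome, as a careful person would: the job done as asked, in the order asked, and still so for the second after the job is handed in, with the robot touching nothing.
It also fails if it takes over 48 s, if anything falls off the work surface, if the arm or the gripper's body presses on something with over 40 N, if the wrist force passes 120 N, or if a joint passes its speed limit or range.

## Robot

A 6-joint arm with a two-finger parallel gripper is mounted at the origin on the work surface. World frame = base frame: x ahead of the robot, y to its left, z up, the work surface at z = 0. Lengths are in mm, angles in rad, forces in N, time in s.
With the tool pointing down it reaches from about 350 to 925 mm from the base axis. Payload 6.4 kg.
Tool frame: the origin (TCP) lies midway between the tips of the shut fingers; the grasp point (between the pads) lies 19 mm behind it (ctrl.hold_point_z is the distance from the TCP to the grasp point, in mm); z points along the fingers, y is the direction in which the jaws open and shut (so a half turn about z gives the same grasp; the last joint's range is limited). The gripper opens to 85 mm and grips with 20 to 120 N. Pads are 22 mm wide; open, the fingers measure 114 mm over their backs; the gripper's body (76 mm by 85 mm) begins 54 mm behind the grasp point. The pads swing forward as they close: fully open they stand 13 mm farther back than shut.
Start: joints at [-1.49, 0.245, 1.558, -0, 1.339, -0.174], TCP at [163.838, -629.024, 208.89] pointing down, gripper open.
Joint ranges: [-3.13, 3.13], [-1.02, 2.26], [0.13, 2.54], [-0.95, 4.09], [0.21, 2.88], [-2.74, 2.74]. Speed limits (rad/s): [2.57, 2.57, 3.14, 3.14, 3.14, 3.14].

## Interface

Orientations are given as a rotation vector (axis times angle).
In Python, from plant import ctrl, eyes gives the robot as it stands. The module is installed in compiled form; this text tells all that it offers.
- The arm moves only by the tool move_arm, never from a script. Its argument "moves" is a list of rows, each an object with "delta_pos": the shift along the tool's x, y, z in m, a list of three; "delta_rot": the turn, a rotation vector about the tool's x, y, z in degrees, a list of three; "claw": the opening, from -1 (shut) to 1 (fully open). A call has 1 to 10 rows; each row shifts and turns the commanded pose from where the row before left it, along the tool's axes as they then stand; what a row does not reach is not made up. A row lasts 1/12 s, in which the tool goes at most 41.7 mm and 7.16 degrees, less where a joint would pass 70% of its speed; a pose out of reach is approached as far as the arm can. A call is refused whole if a number of a shift passes 0.0417 or a number of a turn 7.16, either way. A call with a gripper value outside its range is refused whole. The fingers move at their own pace and stop on an object; the grip force is fixed at half the most. Time passes only in rows, so rows that do not move let the fingers close. It gives the time, the measured TCP pose, the force and the opening at its end, in the units of the state.
- ctrl.get_state(): the state, without advancing time (a new reading comes with each control period).
- eyes.snapshot(name): name is "scene" or "top" or "wrist"; returns a dict with "pixels" (384x512x3 uint8, red, green, blue), "fx", "fy", "cx", "cy" (pixels), "R" (3x3) and "t" (3): a world point X has camera coordinates R X + t; the wrist camera has in their place "tool_from_camera" (4x4, takes a point from camera to tool coordinates, whose origin is the TCP and whose axes are the flange's). Camera axes: x right, y down, z forward; pixel columns grow to the right and rows downward; lengths in mm; the calibration is good to about 2 mm. A picture is of the moment at which its call begins: read the wrist's pose just before it. There is no depth.
- ctrl.sign_off(): hands the job in, once; it reports no verdict.
The state is a dict: "t": time; "joints": joint angles; "joint_vel": joint speeds; "effort": joint torques, N m; "position": TCP position; "tool_rot": TCP orientation; "force": force on the tool from outside, world axes, zero at the start; "moment": the same for the moment, N m; "finger_gap": finger opening in mm.
Only numpy, scipy, OpenCV 4.12 (cv2) and the standard library are available. Lean on these libraries where they do the work, as an engineer would, in place of code of your own. Each camera call takes 0.05 s, during which the arm holds its last target. There are 200 camera calls.

## Working session

There is one attempt and no reset: what is moved stays moved. The work goes in short steps, Python scripts to look and compute and a tool call to move; the robot and the scene stay as the last step left them, time stands still between calls to the robot, and variables do not carry over. Pictures are saved under pics/ and viewed, about 8 in all and at most 12, crops included, and the job is handed in when it is done.

Besides the shell and the picture viewer there is one more tool, called after "Call:" by a JSON object that holds its "fn" and its "kwargs", one argument or row to a line. move_arm: Moves the arm, as the interface text tells. Its arguments: {"type":"object","properties":{"moves":{"type":"array"}},"required":["moves"]}

```bash
mkdir -p pics
python3 - <<'E'
from plant import ctrl, eyes
import cv2,numpy as np,pickle
s=ctrl.get_state();print(s)
d={}
for n in("scene","top"):
    a=eyes.snapshot(n);d[n]=a
    cv2.imwrite(f"pics/{n}0.png",a["pixels"][:,:,::-1])
    print(n,a["fx"],a["cx"],a["cy"],np.round(a["R"],3).tolist(),a["t"])
pickle.dump(d,open("d0.pkl","wb"))
E
```

```text
{'t': 0.0, 'joints': array([-1.49011430e+00,  2.45820193e-01,  1.55905827e+00,  1.59219633e-05,
        1.33867452e+00, -1.74126314e-01]), 'joint_vel': array([ 0.00099996,  0.00166728, -0.00027659, -0.00015717, -0.00034415,
       -0.00082836]), 'effort': array([-5.65654318e-04, -4.29512930e+01, -3.26126647e+01, -1.63556538e-04,
        5.29517303e-03,  9.22013612e-06]), 'position': array([ 163.78215204, -628.39353632,  207.75265175]), 'tool_rot': array([-3.11418936e+00, -3.98915643e-01, -1.68020801e-04]), 'force': array([-0.24887048, -0.9285255 , -0.10728948]), 'moment': array([ 0.05264364,  0.03954577, -0.02480209]), 'finger_gap': 85.44915205900423}
scene 372.91731643772016 256.51978847385146 187.4029369332033 [[0.241, 0.97, -0.009], [0.695, -0.18, -0.696], [-0.677, 0.162, -0.718]] [-146.6321705  -353.61317391 1726.20312648]
top 393.0671217611096 253.35168427402706 194.55253640293844 [[0.017, -1.0, 0.001], [-0.979, -0.017, -0.203], [0.203, 0.003, -0.979]] [  -7.85134421  592.63708615 1168.11120323]
```

View pics/top0.png

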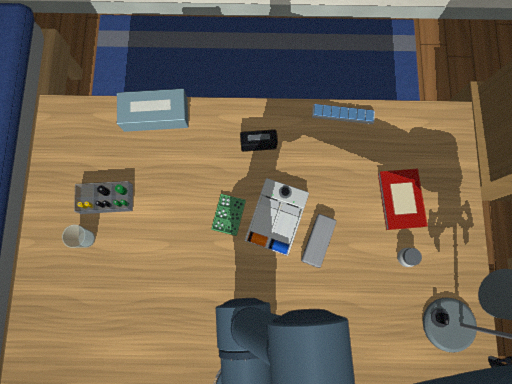

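View pics/scene0.png

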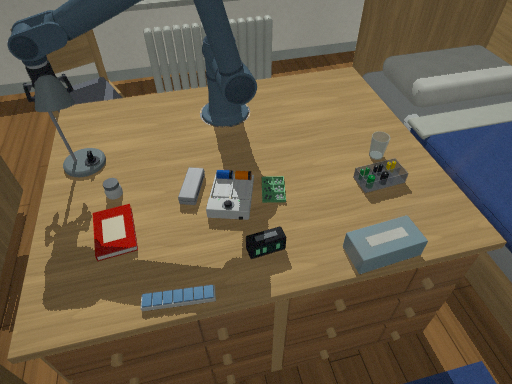

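The top view shows orange at about (258,239), blue at (280,246), and the button at (285,191). Orange is in the left (+y) lane. The scene view shows the same cells at about (243,174) and (224,174), with the button at (228,205).

```bash
cat > h.py <<'E'
import cv2,numpy as np
def ray(a,u,v):
    R=np.array(a["R"]);t=np.array(a["t"]);d=R.T@np.array([(u-a["cx"])/a["fx"],(v-a["cy"])/a["fy"],1]);return -R.T@t,d/np.linalg.norm(d)
def onz(a,u,v,z):
    o,d=ray(a,u,v);return o+d*(z-o[2])/d[2]
def tri(rs):
    A=sum(np.eye(3)-np.outer(d,d) for o,d in rs);b=sum((np.eye(3)-np.outer(d,d))@o for o,d in rs)
    return np.linalg.solve(A,b)
def blob(a,lo,hi,box):
    hsv=cv2.cvtColor(a["pixels"],cv2.COLOR_RGB2HSV);m=cv2.inRange(hsv,lo,hi)
    k=np.zeros_like(m);x0,y0,x1,y1=box;k[y0:y1,x0:x1]=m[y0:y1,x0:x1]
    n,l,s,c=cv2.connectedComponentsWithStats(k);i=1+np.argmax(s[1:,4]);r=cv2.minAreaRect(np.argwhere(l==i)[:,::-1].astype(np.float32));return c[i],s[i],r
E
python3 - <<'E'
from h import *
import pickle
d=pickle.load(open("d0.pkl","rb"))
B={"top":(240,175,315,260),"scene":(200,160,260,225)}
C={"orange":((5,150,60),(20,255,255)),"blue":((100,150,60),(125,255,255)),"button":((0,0,0),(180,255,55))}
P={}
for c,(lo,hi) in C.items():
    rs=[]
    for n in B:
        bx=B[n]
        if c=="button": bx=(275,182,296,199) if n=="top" else (220,198,238,212)
        p,s,r=blob(d[n],lo,hi,bx);print(c,n,p,s,r);rs.append(ray(d[n],*p))
    print(c,tri(rs), onz(d["top"],*blob(d["top"],lo,hi,B["top"] if c!="button" else (275,182,296,199))[0],55 if c=="button" else 38))
for n,b in(("top",(235,165,345,275)),("scene",(170,150,300,230))):
    x0,y0,x1,y1=b;i=d[n]["pixels"][y0:y1,x0:x1,::-1];cv2.imwrite(f"pics/{n}c.png",cv2.resize(i,None,fx=5,fy=5,interpolation=cv2.INTER_CUBIC))
# dock outline: white pixels
a=d["top"];hsv=cv2.cvtColor(a["pixels"],cv2.COLOR_RGB2HSV);m=cv2.inRange(hsv,(0,0,150),(180,40,255));k=m*0;k[175:258,243:310]=m[175:258,243:310]
cs=max(cv2.findContours(k,0,2)[0],key=cv2.contourArea);r=cv2.boxPoints(cv2.minAreaRect(cs));print(r);print([onz(a,*q,30).round(1).tolist() for q in r])
E
```

```text
orange top [258.61688312 239.24025974] [251 233  17  14 154] ((258.4726257324219, 239.23973083496094), (15.566473007202148, 9.948498725891113), 20.556045532226562)
orange scene [241.05982906 174.76068376] [235 170  13  10 117] ((241.0, 174.5), (9.0, 12.0), 90.0)
orange [456.74144112 -19.34136022  21.1920426 ] [455.66666603 -16.52381346  38.        ]
blue top [279.71917808 246.67123288] [271 240  18  14 146] ((279.6499938964844, 246.5500030517578), (15.495159149169922, 9.486831665039062), 18.434947967529297)
blue scene [222.66336634 173.72277228] [217 170  12   9 101] ((222.5, 174.0), (8.0, 11.0), 90.0)
blue [434.61697206 -85.61280754  21.86763463] [433.7929297  -82.25913292  38.        ]
button top [284.84615385 190.90384615] [282 187   7   9  52] ((285.0, 191.0), (8.0, 6.0), 90.0)
button scene [228.27586207 204.72413793] [225 201   7   7  29] ((228.24998474121094, 204.74998474121094), (4.630461692810059, 6.859943389892578), 59.03623962402344)
button [610.03891545 -98.4332982   41.76717296] [607.26466652 -96.6954244   55.        ]
[[254.3     244.09998]
 [275.20004 181.4    ]
 [308.80005 192.6    ]
 [287.9     255.29999]]
[[441.0, -3.4, 30.0], [643.6, -67.5, 30.0], [608.5, -175.5, 30.0], [408.2, -108.3, 30.0]]
```

View pics/topc.png

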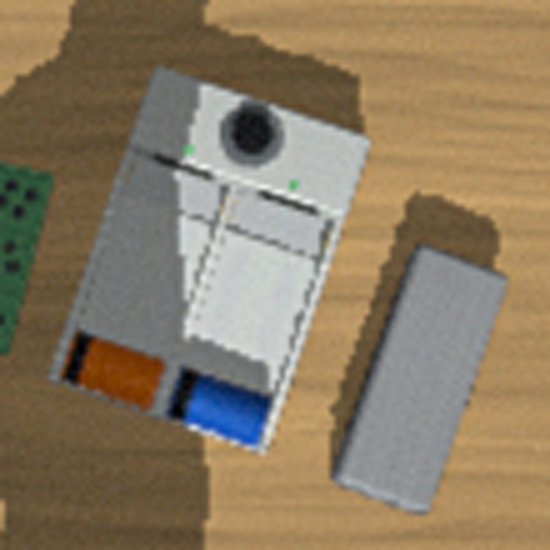

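Run:
```python
from h import *
import pickle
from plant import ctrl,eyes
d=pickle.load(open("d0.pkl","rb"));T,S=d["top"],d["scene"]
print("lamp base",onz(T,450,322,0),onz(S,85,163,0))
print("head",tri([ray(T,497,292),ray(S,50,92)]),tri([ray(T,510,335),ray(S,70,125)]))
def proj(a,X):
    c=np.array(a["R"])@X+a["t"];return c[:2]/c[2]*a["fx"]+[a["cx"],a["cy"]]
for z in(208,300):print(proj(T,[164,-629,z]),proj(S,[164,-629,z]))
C=(235,165);f=5
for n,u,v,z in(("farL",157,68,45),("farR",370,140,45),("nearL",50,378,14),("nearR",265,450,14),("btn",251,130,57)):print(n,onz(T,C[0]+u/f-.4,C[1]+v/f-.4,z))
i=S["pixels"][50:200,20:170,::-1];cv2.imwrite("pics/lamp.png",cv2.resize(i,None,fx=4,fy=4))
```

```text
lamp base [ 214.97994212 -609.60122848    0.        ] [ 212.64229508 -605.3439965     0.        ]
head [ 317.81406088 -562.28047757  369.78120506] [ 211.02621388 -625.13610593  202.08620641]
[499.63194346 352.59440399] [ 59.87553415 113.17662622]
[524.14999673 360.22607219] [49.62637116 90.99692618]
farL [649.94609904 -37.26125602  45.        ]
farR [ 605.22180971 -172.78641417   45.        ]
nearL [454.06835758  27.580256    14.        ]
nearR [ 411.16521547 -108.73001765   14.        ]
btn [607.80329666 -96.39211956  57.        ]
```

View pics/lamp.png

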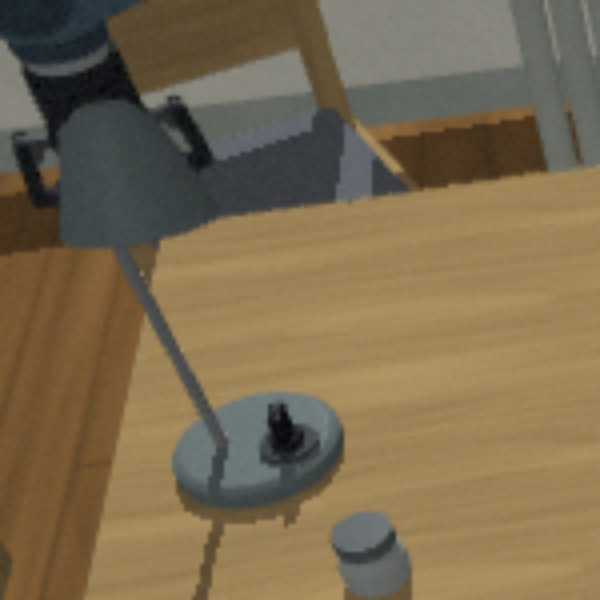

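The picture shows the lamp head and stem just in front of the gripper, around (100,180) in the crop. I'll pull straight back towards the base first, then go round.

Call:
{"fn": "move_arm", "kwargs": {
  "moves": [
    {"delta_pos": [0,-0.02,0],"delta_rot": [0,0,0],"claw": -1},
    {"delta_pos": [0,-0.038,0],"delta_rot": [0,0,0],"claw": -1},
    {"delta_pos": [0,-0.038,0],"delta_rot": [0,0,0],"claw": -1},
    {"delta_pos": [0,-0.038,0],"delta_rot": [0,0,0],"claw": -1},
    {"delta_pos": [0,-0.038,0],"delta_rot": [0,0,0],"claw": -1},
    {"delta_pos": [0,-0.038,0],"delta_rot": [0,0,0],"claw": -1},
    {"delta_pos": [0,-0.038,0],"delta_rot": [0,0,0],"claw": -1}
  ]
}}

```text
t: 0.68
position: [101.1, -386.9, 208.0]
tool_rot: [-3.115, -0.4, -0.0]
force: [-0.9, -0.2, 1.1]
finger_gap: 0.5
```

Call:
{"fn": "move_arm", "kwargs": {
  "moves": [
    {"delta_pos": [0.036,-0.007,0],"delta_rot": [0,0,0],"claw": -1},
    {"delta_pos": [0.036,-0.007,0],"delta_rot": [0,0,0],"claw": -1},
    {"delta_pos": [0.036,-0.007,0],"delta_rot": [0,0,0],"claw": -1},
    {"delta_pos": [0.036,-0.007,0],"delta_rot": [0,0,0],"claw": -1},
    {"delta_pos": [0.036,-0.007,0],"delta_rot": [0,0,0],"claw": -1},
    {"delta_pos": [0.036,-0.007,0],"delta_rot": [0,0,0],"claw": -1}
  ]
}}

```text
t: 1.18
position: [301.1, -292.6, 208.8]
tool_rot: [3.116, 0.399, 0.0]
force: [0.3, -0.9, -0.3]
finger_gap: -0.2
```

Call:
{"fn": "move_arm", "kwargs": {
  "moves": [
    {"delta_pos": [0.026,-0.024,0],"delta_rot": [0,0,0],"claw": -1},
    {"delta_pos": [0.026,-0.024,0],"delta_rot": [0,0,0],"claw": -1},
    {"delta_pos": [0.026,-0.024,0],"delta_rot": [0,0,0],"claw": -1},
    {"delta_pos": [0.026,-0.024,0],"delta_rot": [0,0,0],"claw": -1},
    {"delta_pos": [0.026,-0.024,0],"delta_rot": [0,0,0],"claw": -1},
    {"delta_pos": [0.026,-0.024,0],"delta_rot": [0,0,0],"claw": -1},
    {"delta_pos": [0.026,-0.024,0],"delta_rot": [0,0,0],"claw": -1},
    {"delta_pos": [0.026,-0.024,0],"delta_rot": [0,0,0],"claw": -1},
    {"delta_pos": [0,0,0],"delta_rot": [0,0,0],"claw": -1}
  ]
}}

```text
t: 1.93
position: [454.2, -51.3, 208.6]
tool_rot: [-3.113, -0.409, -0.001]
force: [0.4, 0.6, -1.4]
finger_gap: 0.2
```

Call:
{"fn": "move_arm", "kwargs": {
  "moves": [
    {"delta_pos": [0,0,0],"delta_rot": [0,0,6.5],"claw": -1},
    {"delta_pos": [0,0,0],"delta_rot": [0,0,6.5],"claw": -1},
    {"delta_pos": [0,0,0],"delta_rot": [0,0,6.5],"claw": -1},
    {"delta_pos": [0,0,0],"delta_rot": [0,0,6.5],"claw": -1},
    {"delta_pos": [0,0,0],"delta_rot": [0,0,6.5],"claw": -1},
    {"delta_pos": [0,0,0],"delta_rot": [0,0,0],"claw": -1},
    {"delta_pos": [0,0,0],"delta_rot": [0,0,0],"claw": -1}
  ]
}}

```text
t: 2.52
position: [452.3, -55.9, 208.6]
tool_rot: [-3.104, 0.485, 0.001]
force: [-0.4, -0.8, -1.1]
finger_gap: 0.1
```

Run:
```python
from plant import ctrl, eyes
import cv2,numpy as np,pickle
s=ctrl.get_state();a=eyes.snapshot("wrist");pickle.dump((s,a),open("w1.pkl","wb"))
R=cv2.Rodrigues(s["tool_rot"])[0];print(s["t"],s["position"],s["force"],s["finger_gap"],s["joints"],"\n",R.round(4));print(np.round(a["tool_from_camera"],3).tolist(),a["fx"],a["cx"],a["cy"])
cv2.imwrite("pics/w1.png",a["pixels"][:,:,::-1])
```

```text
2.5167 [452.34837196 -55.9049237  208.60373784] [-0.38069421 -0.83111282 -1.08664923] 0.12559883286011397 [-3.72532780e-01 -2.30389809e-01  2.03652568e+00 -9.86071723e-05
  1.33600511e+00  1.50822933e+00] 
 [[ 9.524e-01 -3.050e-01 -5.000e-04]
 [-3.050e-01 -9.524e-01  1.000e-04]
 [-6.000e-04  1.000e-04 -1.000e+00]]
[[0.0, -0.954, -0.299, 76.271], [1.0, -0.0, 0.001, -0.028], [-0.001, -0.299, 0.954, -165.171], [0.0, 0.0, 0.0, 1.0]] 276.416592232085 257.9782011729258 194.40279291292927
```

View pics/w1.png

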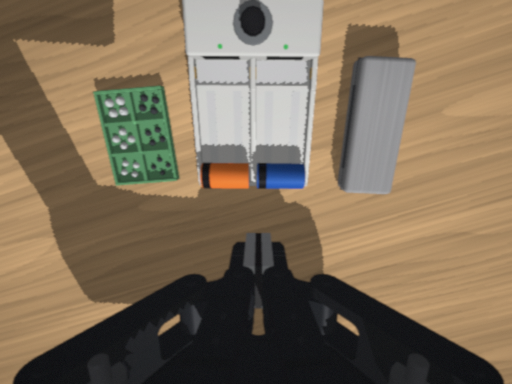

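The wrist view shows orange at about (225,176) with its band at the left end, blue at (282,176), the button at (253,20), and the shut fingertips at (258,236). I'll move behind the orange cell, still high, for a second view.

```bash
cat >> h.py <<'E'
def wcam(s,a):
    R=cv2.Rodrigues(np.array(s["tool_rot"]))[0];M=np.array(a["tool_from_camera"])
    Rc=R@M[:3,:3];o=R@M[:3,3]+s["position"];a=dict(a);a["R"]=Rc.T;a["t"]=-Rc.T@o;return a
E
cat > m.py <<'E'
from h import *
import pickle,sys
s,a=pickle.load(open(sys.argv[1],"rb"));a=wcam(s,a)
hsv=cv2.cvtColor(a["pixels"],cv2.COLOR_RGB2HSV)
for n,lo,hi in(("orange",(4,150,60),(16,255,255)),("blue",(100,150,60),(125,255,255))):
    p,st,r=blob(a,lo,hi,(0,0,512,384));print(n,p.round(1),st,onz(a,*p,38).round(1))
    x,y,w,h,_=st
    print("  ends/low/high edge",[onz(a,*q,z).round(1).tolist() for q,z in(((x,p[1]),36),((x+w,p[1]),36),((p[0],y+h),30),((p[0],y),38))])
g=cv2.cvtColor(a["pixels"],cv2.COLOR_RGB2GRAY)
m=(hsv[:,:,2]<45).astype(np.uint8)
n,l,st,c=cv2.connectedComponentsWithStats(m)
for i in range(1,n):
    if 150<st[i,4]<3000 and c[i][1]<150 and .6<st[i,2]/st[i,3]<1.6: print("dark",c[i].round(1),st[i],onz(a,*c[i],57).round(1))
# deck/dock white outline
m=cv2.inRange(hsv,(0,0,95),(180,35,255));
n,l,st,c=cv2.connectedComponentsWithStats(m);i=l[45,215] if l[45,215] else 1+np.argmax(st[1:,4]);print("white",st[i])
E
python3 m.py w1.pkl
```

```text
orange [228.2 176. ] [208 164  41  25 974] [459.  -19.2  38. ]
  ends/low/high edge [[466.4, 5.2, 36.0], [450.7, -43.8, 36.0], [441.2, -12.0, 30.0], [473.3, -24.3, 38.0]]
blue [284.2 175.7] [265 164  39  24 887] [438.1 -85.9  38. ]
  ends/low/high edge [[444.9, -63.0, 36.0], [430.0, -109.6, 36.0], [420.3, -81.5, 30.0], [452.3, -90.0, 38.0]]
dark [252.1  20.2] [240   6  24  29 538] [606.6 -99.4  57. ]
white [  182     0   141   187 19855]
```

Call:
{"fn": "move_arm", "kwargs": {
  "moves": [
    {"delta_pos": [-0.02,-0.03,0],"delta_rot": [0,0,0.5],"claw": -1},
    {"delta_pos": [-0.02,-0.03,0.03],"delta_rot": [0,0,0],"claw": -1},
    {"delta_pos": [0,0,0.03],"delta_rot": [0,0,0],"claw": -1},
    {"delta_pos": [0,0,0],"delta_rot": [0,0,0],"claw": -1},
    {"delta_pos": [0,0,0],"delta_rot": [0,0,0],"claw": -1}
  ]
}}

```text
t: 2.98
position: [433.3, 10.1, 151.3]
tool_rot: [-3.102, 0.5, 0.005]
force: [0.7, -1.0, 0.6]
finger_gap: 0.3
```

```bash
python3 - <<'E'
from plant import ctrl, eyes
import cv2,numpy as np,pickle
s=ctrl.get_state();a=eyes.snapshot("wrist");pickle.dump((s,a),open("w2.pkl","wb"))
R=cv2.Rodrigues(s["tool_rot"])[0];print(s["position"],s["force"],"\n",R.round(4))
cv2.imwrite("pics/w2.png",a["pixels"][:,:,::-1])
E
python3 m.py w2.pkl
```

```text
[433.27535245  10.08484833 151.28175697] [ 0.68888617 -1.00161975  0.59266677] 
 [[ 9.494e-01 -3.141e-01 -3.400e-03]
 [-3.141e-01 -9.494e-01  6.000e-04]
 [-3.400e-03  5.000e-04 -1.000e+00]]
orange [277.4 152. ] [ 254  137   48   31 1481] [458.9 -19.2  38. ]
  ends/low/high edge [[466.0, 3.3, 36.0], [450.8, -42.9, 36.0], [441.4, -14.4, 30.0], [473.1, -23.6, 38.0]]
blue [347.5 151.1] [ 323  137   50   30 1353] [437.6 -86.5  38. ]
  ends/low/high edge [[445.0, -63.4, 36.0], [429.0, -111.5, 36.0], [419.2, -84.8, 30.0], [451.3, -89.5, 38.0]]
white [  232     0   165   166 20752]
```

View pics/w2.png

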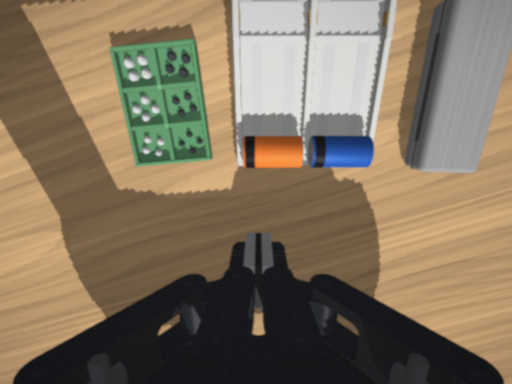

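Both views agree on the orange cell's position (±0.3 mm at its height), and its lane axis runs along about -18°. The tips are at (258,236), about 32 mm short of the cell axis and 15 mm left of it. I'll line up and go down.

Call:
{"fn": "move_arm", "kwargs": {
  "moves": [
    {"delta_pos": [-0.006,0.0155,0.02],"delta_rot": [0,0,0],"claw": -1},
    {"delta_pos": [0,0,0.035],"delta_rot": [0,0,0],"claw": -1},
    {"delta_pos": [0,0,0.035],"delta_rot": [0,0,0],"claw": -1},
    {"delta_pos": [0,0,0.015],"delta_rot": [0,0,0],"claw": -1},
    {"delta_pos": [0,0,0],"delta_rot": [0,0,0],"claw": -1},
    {"delta_pos": [0,0,0],"delta_rot": [0,0,0],"claw": -1}
  ]
}}

```text
t: 3.53
position: [425.2, -3.9, 48.6]
tool_rot: [3.101, -0.504, 0.002]
force: [0.2, 0.2, -0.1]
finger_gap: -0.0
```

```bash
cat > st.py <<'E'
from plant import ctrl
import cv2,numpy as np
s=ctrl.get_state();R=cv2.Rodrigues(s["tool_rot"])[0];d=s["position"][:2]-[459.5,-14.8]
u=np.array([.951,-.309]);n=np.array([.309,.951]);print("t",s["t"],"along",d@u,"lat",d@n,"z",s["position"][2],"F along/lat/z",s["force"][:2]@u,s["force"][:2]@n,s["force"][2],"yaw",np.degrees(np.arctan2(R[1,0],R[0,0])),"tilt",R[:,2])
E
python3 st.py
python3 - <<'E'
from plant import ctrl, eyes
import cv2,pickle
s=ctrl.get_state();a=eyes.snapshot("wrist");pickle.dump((s,a),open("w3.pkl","wb"))
cv2.imwrite("pics/w3.png",a["pixels"][:,:,::-1])
E
```

```text
t 3.5333 along -36.02613944258193 lat -0.25880288742290763 z 48.58470224267209 F along/lat/z 0.13442083486766954 0.29298209233735467 -0.14834976413009915 yaw -18.446268129755662 tilt [ 1.39986411e-03 -4.32162334e-04 -9.99998927e-01]
```

View pics/w3.png

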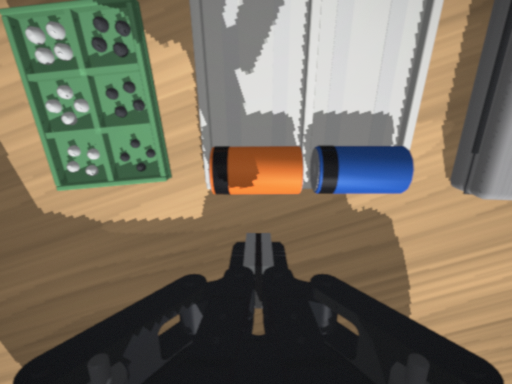

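The fingertip at (258,236) is centred on the orange cell, which spans columns 211 to 303. I'll lower behind the lip and make contact.

Call:
{"fn": "move_arm", "kwargs": {
  "moves": [
    {"delta_pos": [0,0,0.014],"delta_rot": [0,0,-0.5],"claw": -1},
    {"delta_pos": [0,0,0.014],"delta_rot": [0,0,0],"claw": -1},
    {"delta_pos": [0,0,0],"delta_rot": [0,0,0],"claw": -1},
    {"delta_pos": [0.002,0,0],"delta_rot": [0,0,0],"claw": -1},
    {"delta_pos": [0.002,0,0],"delta_rot": [0,0,0],"claw": -1},
    {"delta_pos": [0.002,0,0],"delta_rot": [0,0,0],"claw": -1},
    {"delta_pos": [0.002,0,0],"delta_rot": [0,0,0],"claw": -1},
    {"delta_pos": [0.002,0,0],"delta_rot": [0,0,0],"claw": -1},
    {"delta_pos": [0,0,0],"delta_rot": [0,0,0],"claw": -1}
  ]
}}

```text
t: 4.33
position: [434.2, -6.3, 19.8]
tool_rot: [3.103, -0.489, 0.002]
force: [0.1, -1.0, -0.6]
finger_gap: -0.0
```

```bash
python3 st.py
```

```text
t 4.3333 along -26.741702709845697 lat 0.27588856703478576 z 19.78552215209503 F along/lat/z 0.4114542523159181 -0.8683114182725792 -0.6464826021302057 yaw -17.902249337556 tilt [ 1.13493516e-03 -3.28987073e-04 -9.99999302e-01]
```

Call:
{"fn": "move_arm", "kwargs": {
  "moves": [
    {"delta_pos": [0.002,0,0],"delta_rot": [0,0,0],"claw": -1},
    {"delta_pos": [0.002,0,-0.0002],"delta_rot": [0,0,0],"claw": -1},
    {"delta_pos": [0.002,0,-0.0002],"delta_rot": [0,0,0],"claw": -1},
    {"delta_pos": [0.002,0,-0.0002],"delta_rot": [0,0,0],"claw": -1},
    {"delta_pos": [0.002,0,-0.0002],"delta_rot": [0,0,0],"claw": -1},
    {"delta_pos": [0.002,0,-0.0002],"delta_rot": [0,0,0],"claw": -1},
    {"delta_pos": [0.002,0,-0.0002],"delta_rot": [0,0,0],"claw": -1},
    {"delta_pos": [0.002,0,-0.0002],"delta_rot": [0,0,0],"claw": -1},
    {"delta_pos": [0.002,0,-0.0002],"delta_rot": [0,0,0],"claw": -1},
    {"delta_pos": [0.002,0,-0.0002],"delta_rot": [0,0,0],"claw": -1}
  ]
}}

```text
t: 5.17
position: [452.5, -12.2, 21.0]
tool_rot: [3.103, -0.489, -0.0]
force: [-0.3, 0.4, -0.2]
finger_gap: -0.1
```

```bash
python3 st.py
python3 - <<'E'
from plant import ctrl, eyes
import cv2,pickle
s=ctrl.get_state();a=eyes.snapshot("wrist");pickle.dump((s,a),open("w4.pkl","wb"))
cv2.imwrite("pics/w4.png",a["pixels"][:,:,::-1])
E
python3 m.py w4.pkl
```

```text
t 5.1667 along -7.424318368170675 lat 0.3089301640410906 z 21.04534495642233 F along/lat/z -0.400913136590793 0.30599324949663875 -0.246359223410206 yaw -17.899844732892657 tilt [-5.13475604e-05 -3.59483025e-07 -9.99999999e-01]
orange [267.9 221.6] [ 225  199   84   53 3655] [463.5 -21.9  38. ]
  ends/low/high edge [[470.4, 2.3, 36.0], [455.3, -44.7, 36.0], [440.3, -15.0, 30.0], [476.7, -26.0, 38.0]]
blue [387.2 225.2] [ 344  200   87   51 4071] [440.  -87.3  38. ]
  ends/low/high edge [[446.7, -63.7, 36.0], [430.9, -112.6, 36.0], [417.7, -87.0, 30.0], [455.4, -90.0, 38.0]]
white [  180     0   303   240 51840]
```

View pics/w4.png

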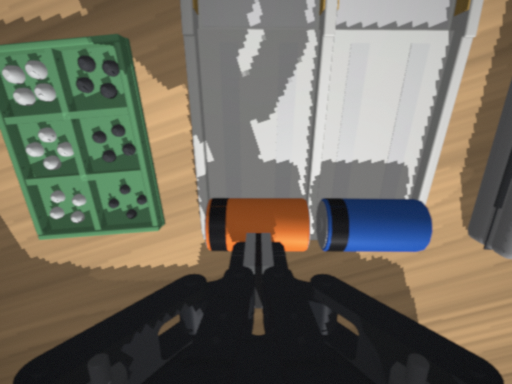

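The picture shows the tips at (258,236) overlapping the orange cell, which has not moved relative to blue. That contradicts the reported pose, so I'll check it in the fixed views.

Run:
```python
from plant import ctrl, eyes
from h import *
import pickle
s=ctrl.get_state();print(s["t"],s["position"],s["joints"])
d={n:eyes.snapshot(n) for n in("top","scene","wrist")}
pickle.dump((s,d),open("d1.pkl","wb"))
a=d["top"]["pixels"][185:285,230:330];b=d["scene"]["pixels"][110:210,180:280];w=d["wrist"]["pixels"][180:280,200:300]
cv2.imwrite("pics/cmp.png",cv2.resize(np.hstack([a,b]),None,fx=4,fy=4,interpolation=cv2.INTER_CUBIC)[:,:,::-1])
for n in("top","scene"):
    print(n,blob(d[n],(5,150,60),(20,255,255),(200,150,315,260))[:2])
    c=np.array(d[n]["R"])@s["position"]+d[n]["t"];print("tcp px",c[:2]/c[2]*d[n]["fx"]+[d[n]["cx"],d[n]["cy"]])
```

```text
5.2167 [452.99177088 -12.37429864  21.22977669] [-2.78426536e-01  5.71316856e-02  2.15847964e+00  1.77370084e-05
  9.25348120e-01  1.60489046e+00]Traceback (most recent call last):
  File "<stdin>", line 10, in <module>
  File "h.py", line 12, in blob
    n,l,s,c=cv2.connectedComponentsWithStats(k);i=1+np.argmax(s[1:,4]);r=cv2.minAreaRect(np.argwhere(l==i)[:,::-1].astype(np.float32));return c[i],s[i],r
                                                    ~~~~~~~~~^^^^^^^^^
    return _wrapfunc(a, 'argmax', axis=axis, out=out, **kwds)
    return bound(*args, **kwds)
ValueError: attempt to get argmax of an empty sequence
```

View pics/cmp.png

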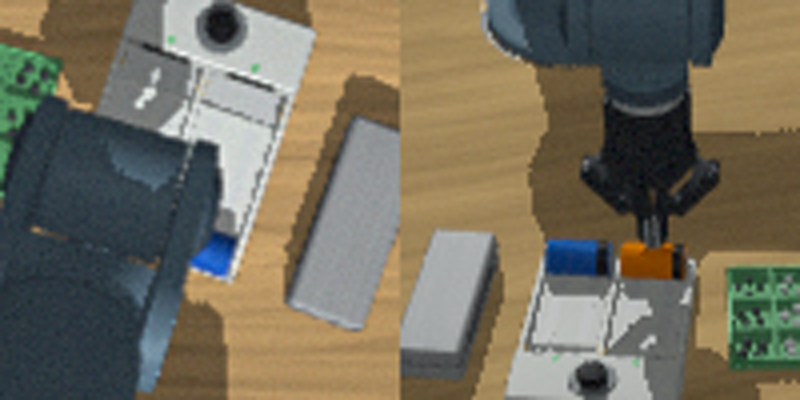

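Run:
```python
from h import *
import pickle
s,d=pickle.load(open("d1.pkl","rb"));s4,a4=pickle.load(open("w4.pkl","rb"))
def low(a,cols):
    m=cv2.inRange(cv2.cvtColor(a["pixels"],cv2.COLOR_RGB2HSV),(4,150,40),(18,255,255));return [(c,np.flatnonzero(m[:,c]).min(),np.flatnonzero(m[:,c]).max()) for c in cols]
print(low(a4,range(232,306,5)));print(low(d["wrist"],range(232,306,5)))
sc=d["scene"];
for z in(0,20,40):
    c=np.array(sc["R"])@(s["position"]+[0,0,z])+sc["t"];print(z,c[:2]/c[2]*sc["fx"]+[sc["cx"],sc["cy"]])
for n,(s_,a) in(("w3",pickle.load(open("w3.pkl","rb"))),("w4",(s4,a4)),("d1",(s,d["wrist"]))):
    A=wcam(s_,a)
    for c in("orange","blue"):
        p,st,r=blob(A,*((( 4,150,40),(18,255,255)) if c=="orange" else ((100,150,60),(125,255,255))),(0,0,512,384));print(n,c,p,st)
w=np.hstack([a4["pixels"][190:290,200:300],pickle.load(open("w3.pkl","rb"))[1]["pixels"][190:290,200:300]])
cv2.imwrite("pics/wz.png",cv2.resize(w,None,fx=4,fy=4,interpolation=cv2.INTER_CUBIC)[:,:,::-1])
```

```text
[(232, np.int64(199), np.int64(250)), (237, np.int64(199), np.int64(242)), (242, np.int64(199), np.int64(241)), (247, np.int64(199), np.int64(232)), (252, np.int64(199), np.int64(232)), (257, np.int64(199), np.int64(233)), (262, np.int64(199), np.int64(232)), (267, np.int64(199), np.int64(231)), (272, np.int64(199), np.int64(241)), (277, np.int64(199), np.int64(242)), (282, np.int64(199), np.int64(245)), (287, np.int64(199), np.int64(251)), (292, np.int64(199), np.int64(251)), (297, np.int64(199), np.int64(251)), (302, np.int64(199), np.int64(251))]
[(232, np.int64(199), np.int64(250)), (237, np.int64(199), np.int64(242)), (242, np.int64(199), np.int64(241)), (247, np.int64(199), np.int64(232)), (252, np.int64(199), np.int64(232)), (257, np.int64(199), np.int64(233)), (262, np.int64(199), np.int64(232)), (267, np.int64(199), np.int64(232)), (272, np.int64(199), np.int64(241)), (277, np.int64(199), np.int64(242)), (282, np.int64(199), np.int64(245)), (287, np.int64(199), np.int64(251)), (292, np.int64(199), np.int64(251)), (297, np.int64(199), np.int64(251)), (302, np.int64(199), np.int64(251))]
0 [243.36150972 173.7198666 ]
20 [243.17473377 169.83540548]
40 [242.9840543  165.86976136]
w3 orange [263.81038887 170.23843315] [ 227  147   75   48 3523]
w3 blue [372.9303094  169.45539201] [ 334  147   78   46 3329]
w4 orange [267.86970773 221.53783119] [ 225  199   84   53 3661]
w4 blue [387.17956276 225.18054532] [ 344  200   87   51 4071]
d1 orange [267.9002187  221.55604155] [ 225  199   84   53 3658]
d1 blue [387.1012285  225.21474201] [ 344  200   87   51 4070]
```

View pics/wz.png

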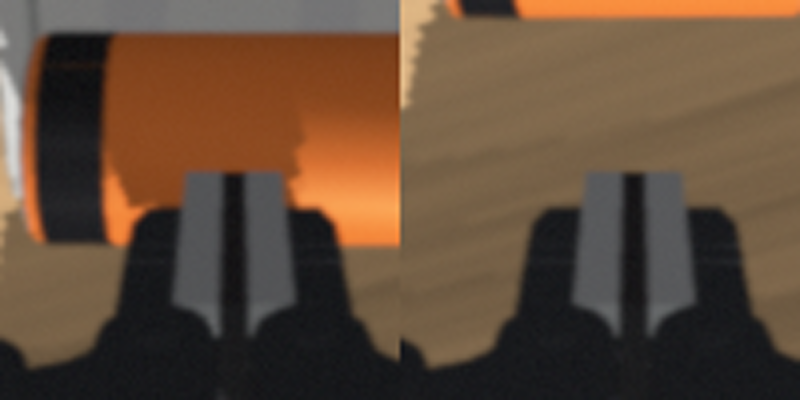

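The crop shows the grey pads, ending at about row 233, in front of the orange cell and casting a shadow on it. So the real tips seem to be higher than the reported TCP. I'll back off and check the tip height in the scene view against plain wood.

Call:
{"fn": "move_arm", "kwargs": {
  "moves": [
    {"delta_pos": [-0.015,0,0],"delta_rot": [0,0,0],"claw": -1},
    {"delta_pos": [-0.015,0,0],"delta_rot": [0,0,0],"claw": -1},
    {"delta_pos": [-0.015,0,0],"delta_rot": [0,0,0],"claw": -1},
    {"delta_pos": [0,0,0],"delta_rot": [0,0,0],"claw": -1},
    {"delta_pos": [0,0,0],"delta_rot": [0,0,0],"claw": -1}
  ]
}}

```text
t: 5.78
position: [409.4, 1.8, 21.0]
tool_rot: [3.103, -0.488, 0.001]
force: [-0.0, -0.7, 0.1]
finger_gap: 0.0
```

```bash
python3 st.py
python3 - <<'E'
from plant import ctrl, eyes
from h import *
import pickle
s=ctrl.get_state();d={n:eyes.snapshot(n) for n in("scene","wrist")}
pickle.dump((s,d),open("d2.pkl","wb"));sc=d["scene"];print(sc["fx"],sc["fy"],d["wrist"]["fx"],d["wrist"]["fy"])
R=cv2.Rodrigues(s["tool_rot"])[0]
img=sc["pixels"][125:195,200:290].copy();img=cv2.resize(img,None,fx=8,fy=8,interpolation=cv2.INTER_CUBIC)
for x,z,col in((11,0,(255,0,0)),(0,0,(255,255,0)),(11,-27,(0,255,0))):
    c=np.array(sc["R"])@(s["position"]+R@[x,0,z])+sc["t"];p=c[:2]/c[2]*sc["fx"]+[sc["cx"],sc["cy"]];print(x,z,p)
    q=((p-[200,125])*8+4).astype(int);cv2.circle(img,(int(q[0]),int(q[1])),3,col,-1)
    A=wcam(s,d["wrist"]);c=np.array(A["R"])@(s["position"]+R@[x,0,z])+A["t"];print("  wrist",c[:2]/c[2]*A["fx"]+[A["cx"],A["cy"]])
cv2.imwrite("pics/sz.png",img[:,:,::-1])
E
```

```text
t 5.7833 along -52.7578219289401 lat 0.28102108163714823 z 21.01684346992104 F along/lat/z 0.21309910929812326 -0.7104614470775774 0.13925934235622933 yaw -17.890857074437548 tilt [ 3.67127026e-04 -8.27834448e-05 -9.99999929e-01]
372.91731643772016 372.91731643772016 276.416592232085 276.416592232085
11 0 [244.2275123  167.47038276]
  wrist [257.84825705 214.67656287]
0 0 [244.48851256 165.52815087]
  wrist [257.84928229 230.39307322]
11 -27 [243.99075195 162.21044067]
  wrist [257.85798057 232.84742966]
```

View pics/sz.png

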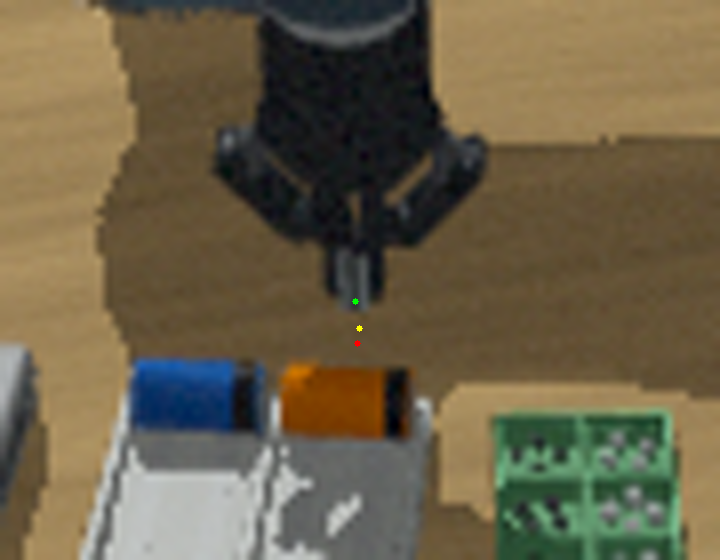

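The tips, at (355,307) in the crop, sit close to the green mark, so they really are about 25 mm above the reported TCP. I'll calibrate this with a gentle touch on the bare wood here.

Call:
{"fn": "move_arm", "kwargs": {
  "moves": [
    {"delta_pos": [0,0,0.01],"delta_rot": [0,0,0],"claw": -1},
    {"delta_pos": [0,0,0.01],"delta_rot": [0,0,0],"claw": -1},
    {"delta_pos": [0,0,0.008],"delta_rot": [0,0,0],"claw": -1},
    {"delta_pos": [0,0,0.004],"delta_rot": [0,0,0],"claw": -1},
    {"delta_pos": [0,0,0.002],"delta_rot": [0,0,0],"claw": -1},
    {"delta_pos": [0,0,0],"delta_rot": [0,0,0],"claw": -1}
  ]
}}

```text
t: 6.38
position: [409.5, 1.6, -13.3]
tool_rot: [-3.103, 0.489, 0.001]
force: [0.4, 0.0, 0.1]
finger_gap: -0.2
```

Call:
{"fn": "move_arm", "kwargs": {
  "moves": [
    {"delta_pos": [0,0,0.001],"delta_rot": [0,0,0],"claw": -1},
    {"delta_pos": [0,0,0.001],"delta_rot": [0,0,0],"claw": -1},
    {"delta_pos": [0,0,0.001],"delta_rot": [0,0,0],"claw": -1},
    {"delta_pos": [0,0,0],"delta_rot": [0,0,0],"claw": -1}
  ]
}}

```text
t: 6.72
position: [409.6, 1.7, -15.9]
tool_rot: [3.103, -0.489, 0.0]
force: [0.1, 0.1, 0.2]
finger_gap: -0.1
```

Call:
{"fn": "move_arm", "kwargs": {
  "moves": [
    {"delta_pos": [0,0,0.001],"delta_rot": [0,0,0],"claw": -1},
    {"delta_pos": [0,0,0.001],"delta_rot": [0,0,0],"claw": -1},
    {"delta_pos": [0,0,0.001],"delta_rot": [0,0,0],"claw": -1},
    {"delta_pos": [0,0,0],"delta_rot": [0,0,0],"claw": -1}
  ]
}}

```text
t: 7.05
position: [409.4, 1.7, -19.1]
tool_rot: [-3.103, 0.489, 0.001]
force: [0.4, 0.5, -0.4]
finger_gap: -0.2
```

Call:
{"fn": "move_arm", "kwargs": {
  "moves": [
    {"delta_pos": [0,0,0.001],"delta_rot": [0,0,0],"claw": -1},
    {"delta_pos": [0,0,0.001],"delta_rot": [0,0,0],"claw": -1},
    {"delta_pos": [0,0,0],"delta_rot": [0,0,0],"claw": -1}
  ]
}}

```text
t: 7.3
position: [409.4, 1.7, -21.2]
tool_rot: [-3.103, 0.489, 0.001]
force: [0.5, -0.9, 0.6]
finger_gap: 0.3
```

Call:
{"fn": "move_arm", "kwargs": {
  "moves": [
    {"delta_pos": [0,0,0.001],"delta_rot": [0,0,0],"claw": -1},
    {"delta_pos": [0,0,0.001],"delta_rot": [0,0,0],"claw": -1},
    {"delta_pos": [0,0,0],"delta_rot": [0,0,0],"claw": -1}
  ]
}}

```text
t: 7.55
position: [409.6, 1.6, -22.4]
tool_rot: [-3.103, 0.489, 0.002]
force: [-3.8, 1.5, 9.1]
finger_gap: 0.2
```

Light contact at reported z = -22.3, so the true tip is 22 mm above the reported TCP. I'll raise to a tip height of about 20 mm and approach again.

Call:
{"fn": "move_arm", "kwargs": {
  "moves": [
    {"delta_pos": [0,0,-0.01],"delta_rot": [0,0,0],"claw": -1},
    {"delta_pos": [0,0,-0.0107],"delta_rot": [0,0,0],"claw": -1},
    {"delta_pos": [0.008,0,0],"delta_rot": [0,0,0],"claw": -1},
    {"delta_pos": [0.008,0,0],"delta_rot": [0,0,0],"claw": -1},
    {"delta_pos": [0.002,0,0],"delta_rot": [0,0,0],"claw": -1},
    {"delta_pos": [0,0,0],"delta_rot": [0,0,0],"claw": -1}
  ]
}}

```text
t: 8.05
position: [427.3, -4.2, -2.6]
tool_rot: [-3.103, 0.489, 0.0]
force: [0.0, 1.0, 0.3]
finger_gap: 0.2
```

```bash
python3 st.py
```

```text
t 8.05 along -33.85854932587043 lat 0.14086859774798377 z -2.614699521579951 F along/lat/z -0.28338376240565455 0.949661327319116 0.25779025552172924 yaw -17.91872915718693 tilt [-2.96555182e-04  7.08253742e-05 -9.99999954e-01]
```

Call:
{"fn": "move_arm", "kwargs": {
  "moves": [
    {"delta_pos": [0.002,0,0],"delta_rot": [0,0,0],"claw": -1},
    {"delta_pos": [0.002,0,0],"delta_rot": [0,0,0],"claw": -1},
    {"delta_pos": [0.002,0,0],"delta_rot": [0,0,0],"claw": -1},
    {"delta_pos": [0.002,0,0],"delta_rot": [0,0,0],"claw": -1},
    {"delta_pos": [0.002,0,0],"delta_rot": [0,0,0],"claw": -1},
    {"delta_pos": [0.002,0,-0.0002],"delta_rot": [0,0,0],"claw": -1},
    {"delta_pos": [0.002,0,-0.0002],"delta_rot": [0,0,0],"claw": -1},
    {"delta_pos": [0.002,0,-0.0002],"delta_rot": [0,0,0],"claw": -1},
    {"delta_pos": [0.002,0,-0.0002],"delta_rot": [0,0,0],"claw": -1},
    {"delta_pos": [0.002,0,-0.0002],"delta_rot": [0,0,0],"claw": -1}
  ]
}}

```text
t: 8.88
position: [445.9, -10.1, -1.2]
tool_rot: [3.103, -0.489, 0.0]
force: [-1.0, 0.4, -0.3]
finger_gap: -0.2
```

```bash
python3 st.py
cat > lk.py <<'E'
from plant import ctrl, eyes
from h import *
import pickle,sys
s=ctrl.get_state();a=eyes.snapshot("wrist");pickle.dump((s,a),open(sys.argv[1],"wb"));A=wcam(s,a)
u=np.array([.951,-.309]);n=np.array([.309,.951]);o=np.array([459.5,-14.8])
for c,lo,hi in(("orange",(4,150,40),(18,255,255)),("blue",(100,150,60),(125,255,255))):
    p,st,r=blob(A,lo,hi,(0,0,512,384));q=onz(A,*p,38)[:2]-o;m=cv2.inRange(cv2.cvtColor(A["pixels"],cv2.COLOR_RGB2HSV),lo,hi)
    f=lambda cc:(np.flatnonzero(m[:,cc]).min(),np.flatnonzero(m[:,cc]).max())
    x,y,w,h,_=st;print(c,"along",q@u,"lat",q@n,st,"rows left/right",f(x+w//6),f(x+w-w//6))
cv2.imwrite("pics/"+sys.argv[1]+".png",a["pixels"][:,:,::-1])
E
python3 lk.py w5.pkl
```

```text
t 8.8833 along -14.386320452317033 lat 0.29647121195763726 z -1.1921292144689357 F along/lat/z -1.0405747923642052 0.03581619550181448 -0.28040841611691036 yaw -17.89776680808975 tilt [ 5.75089941e-05 -1.70063661e-05 -9.99999998e-01]
orange along 16.446954290701814 lat -4.732666991578859 [ 218  176  103   63 6185] rows left/right (np.int64(176), np.int64(236)) (np.int64(176), np.int64(237))
blue along 4.122530640501922 lat -74.99663616298093 [ 357  200  104   60 5555] rows left/right (np.int64(200), np.int64(258)) (np.int64(203), np.int64(258))
```

The orange cell has moved about 12 mm up the lane and lies square, and blue hasn't moved. I'll carry on up the slope.

Call:
{"fn": "move_arm", "kwargs": {
  "moves": [
    {"delta_pos": [0.0025,0,-0.0003],"delta_rot": [0,0,0],"claw": -1},
    {"delta_pos": [0.0025,0,-0.0003],"delta_rot": [0,0,0],"claw": -1},
    {"delta_pos": [0.0025,0,-0.0003],"delta_rot": [0,0,0],"claw": -1},
    {"delta_pos": [0.0025,0,-0.0003],"delta_rot": [0,0,0],"claw": -1},
    {"delta_pos": [0.0025,0,-0.0003],"delta_rot": [0,0,0],"claw": -1},
    {"delta_pos": [0.0025,0,-0.0003],"delta_rot": [0,0,0],"claw": -1},
    {"delta_pos": [0.0025,0,-0.0003],"delta_rot": [0,0,0],"claw": -1},
    {"delta_pos": [0.0025,0,-0.0003],"delta_rot": [0,0,0],"claw": -1},
    {"delta_pos": [0.0025,0,-0.0003],"delta_rot": [0,0,0],"claw": -1},
    {"delta_pos": [0.0025,0,-0.0003],"delta_rot": [0,0,0],"claw": -1}
  ]
}}

```text
t: 9.77
position: [469.8, -17.8, 1.8]
tool_rot: [-3.103, 0.489, -0.0]
force: [-0.1, 0.7, -0.2]
finger_gap: -0.2
```

```bash
python3 st.py; python3 lk.py w6.pkl
```

```text
t 9.7667 along 10.683419687982841 lat 0.3285757217275161 z 1.791099939453096 F along/lat/z -0.32838280055232616 0.6118257690651575 -0.17511220020497564 yaw -17.904474439622312 tilt [ 4.70706219e-05 -3.82031790e-06 -9.99999999e-01]
orange along 40.44226879244596 lat -4.837667574031837 [ 217  176  104   63 6185] rows left/right (np.int64(176), np.int64(236)) (np.int64(176), np.int64(237))
blue along 6.102882598769894 lat -74.80541055919367 [ 350  239   97   58 4885] rows left/right (np.int64(239), np.int64(294)) (np.int64(243), np.int64(295))
```

Orange is following the fingertip steadily at the same pixel rows, and it stays square and centred.

Call:
{"fn": "move_arm", "kwargs": {
  "moves": [
    {"delta_pos": [0.0025,0,-0.0003],"delta_rot": [0,0,0],"claw": -1},
    {"delta_pos": [0.0025,0,-0.0003],"delta_rot": [0,0,0],"claw": -1},
    {"delta_pos": [0.0025,0,-0.0003],"delta_rot": [0,0,0],"claw": -1},
    {"delta_pos": [0.0025,0,-0.0003],"delta_rot": [0,0,0],"claw": -1},
    {"delta_pos": [0.0025,0,-0.0003],"delta_rot": [0,0,0],"claw": -1},
    {"delta_pos": [0.0025,0,-0.0003],"delta_rot": [0,0,0],"claw": -1},
    {"delta_pos": [0.0025,0,-0.0003],"delta_rot": [0,0,0],"claw": -1},
    {"delta_pos": [0.0025,0,-0.0003],"delta_rot": [0,0,0],"claw": -1},
    {"delta_pos": [0.0025,0,-0.0003],"delta_rot": [0,0,0],"claw": -1},
    {"delta_pos": [0.0025,0,-0.0003],"delta_rot": [0,0,0],"claw": -1}
  ]
}}

```text
t: 10.65
position: [493.5, -25.4, 4.8]
tool_rot: [-3.103, 0.489, 0.0]
force: [-0.3, 0.9, -0.6]
finger_gap: -0.1
```

Call:
{"fn": "move_arm", "kwargs": {
  "moves": [
    {"delta_pos": [0.0025,0,-0.0003],"delta_rot": [0,0,0],"claw": -1},
    {"delta_pos": [0.0025,0,-0.0003],"delta_rot": [0,0,0],"claw": -1},
    {"delta_pos": [0.0025,0,-0.0003],"delta_rot": [0,0,0],"claw": -1},
    {"delta_pos": [0.0025,0,-0.0003],"delta_rot": [0,0,0],"claw": -1},
    {"delta_pos": [0.0025,0,-0.0003],"delta_rot": [0,0,0],"claw": -1},
    {"delta_pos": [0.0025,0,-0.0003],"delta_rot": [0,0,0],"claw": -1},
    {"delta_pos": [0.0025,0,-0.0003],"delta_rot": [0,0,0],"claw": -1},
    {"delta_pos": [0.0025,0,-0.0003],"delta_rot": [0,0,0],"claw": -1},
    {"delta_pos": [0.0025,0,-0.0003],"delta_rot": [0,0,0],"claw": -1},
    {"delta_pos": [0.0025,0,-0.0003],"delta_rot": [0,0,0],"claw": -1}
  ]
}}

```text
t: 11.48
position: [517.3, -33.1, 7.8]
tool_rot: [-3.103, 0.489, 0.0]
force: [-0.4, -0.2, 0.3]
finger_gap: -0.0
```

```bash
python3 st.py; python3 lk.py w7.pkl
```

```text
t 11.4833 along 60.6461926216239 lat 0.44037868368285726 z 7.7644655391149175 F along/lat/z -0.2958419566452377 -0.3258346935107927 0.25967614737264366 yaw -17.901191308381044 tilt [-3.01323954e-06  3.27457759e-05 -9.99999999e-01]
orange along 88.21511154613964 lat -5.067117550286188 [ 218  176  103   63 6208] rows left/right (np.int64(176), np.int64(236)) (np.int64(176), np.int64(237))
blue along 23.363176950814093 lat -86.02410761971412 [386 303  34  20 240] rows left/right (np.int64(304), np.int64(307)) (np.int64(314), np.int64(320))
```

Call:
{"fn": "move_arm", "kwargs": {
  "moves": [
    {"delta_pos": [0.002,0,-0.0002],"delta_rot": [0,0,0],"claw": -1},
    {"delta_pos": [0.002,0,-0.0002],"delta_rot": [0,0,0],"claw": -1},
    {"delta_pos": [0.002,0,-0.0002],"delta_rot": [0,0,0],"claw": -1},
    {"delta_pos": [0.002,0,-0.0002],"delta_rot": [0,0,0],"claw": -1},
    {"delta_pos": [0.002,0,-0.0002],"delta_rot": [0,0,0],"claw": -1},
    {"delta_pos": [0.002,0,-0.0002],"delta_rot": [0,0,0],"claw": -1},
    {"delta_pos": [0.002,0,0],"delta_rot": [0,0,0],"claw": -1},
    {"delta_pos": [0.002,0,0],"delta_rot": [0,0,0],"claw": -1},
    {"delta_pos": [0.002,0,0],"delta_rot": [0,0,0],"claw": -1},
    {"delta_pos": [0.001,0,0],"delta_rot": [0,0,0],"claw": -1}
  ]
}}

```text
t: 12.37
position: [535.5, -39.0, 9.0]
tool_rot: [3.103, -0.489, 0.001]
force: [0.1, -0.7, 0.1]
finger_gap: -0.1
```

```bash
python3 st.py; python3 lk.py w8.pkl 2>&1 | head -1
```

```text
t 12.3667 along 79.81216832930741 lat 0.44720893857819705 z 9.008261216514276 F along/lat/z 0.3222620997256987 -0.5968255574665323 0.13914960585536795 yaw -17.903631449726944 tilt [ 4.04790550e-04 -1.06034117e-04 -9.99999912e-01]
orange along 106.8723149749782 lat -5.2091413988435615 [ 217  176  104   63 6265] rows left/right (np.int64(176), np.int64(236)) (np.int64(176), np.int64(237))
```

Call:
{"fn": "move_arm", "kwargs": {
  "moves": [
    {"delta_pos": [0.001,0,0],"delta_rot": [0,0,0],"claw": -1},
    {"delta_pos": [0.001,0,0],"delta_rot": [0,0,0],"claw": -1},
    {"delta_pos": [0.001,0,0],"delta_rot": [0,0,0],"claw": -1},
    {"delta_pos": [0.001,0,0],"delta_rot": [0,0,0],"claw": -1},
    {"delta_pos": [0.001,0,0],"delta_rot": [0,0,0],"claw": -1},
    {"delta_pos": [0.001,0,0],"delta_rot": [0,0,0],"claw": -1},
    {"delta_pos": [0,0,0],"delta_rot": [0,0,0],"claw": -1}
  ]
}}

```text
t: 13.0
position: [541.1, -40.8, 9.0]
tool_rot: [3.103, -0.489, 0.0]
force: [-0.9, 0.4, 0.5]
finger_gap: 0.1
```

```bash
python3 st.py; python3 lk.py w9.pkl 2>&1 | head -1
```

```text
t 13.0 along 85.6566500518474 lat 0.44571086318678294 z 9.000730306153649 F along/lat/z -1.0359293006922405 0.12430555549833226 0.4567464313806987 yaw -17.90350573555312 tilt [ 2.37170455e-04 -6.47102925e-05 -9.99999970e-01]
orange along 119.46949483213616 lat -4.970321068738026 [ 218  165  102   59 5806] rows left/right (np.int64(166), np.int64(222)) (np.int64(165), np.int64(223))
```

The cell has jumped ahead of the finger by about 7 mm, which means it has dropped over the crest. I'll follow gently to confirm it rests against the stop.

Call:
{"fn": "move_arm", "kwargs": {
  "moves": [
    {"delta_pos": [0.001,0,0],"delta_rot": [0,0,0],"claw": -1},
    {"delta_pos": [0.001,0,0],"delta_rot": [0,0,0],"claw": -1},
    {"delta_pos": [0.001,0,0],"delta_rot": [0,0,0],"claw": -1},
    {"delta_pos": [0.001,0,0],"delta_rot": [0,0,0],"claw": -1},
    {"delta_pos": [0.001,0,0],"delta_rot": [0,0,0],"claw": -1},
    {"delta_pos": [0,0,0],"delta_rot": [0,0,0],"claw": -1}
  ]
}}

```text
t: 13.55
position: [545.9, -42.4, 9.0]
tool_rot: [3.103, -0.489, 0.001]
force: [0.6, -0.8, 0.1]
finger_gap: 0.0
```

```bash
python3 st.py; python3 lk.py w10.pkl 2>&1 | head -1
```

```text
t 13.55 along 90.6834662226906 lat 0.46610383824713575 z 9.029073464927054 F along/lat/z 0.7915132473541975 -0.5659783331327658 0.14947353359580465 yaw -17.90168912986846 tilt [ 3.08944762e-04 -9.19977804e-05 -9.99999948e-01]
orange along 119.31803979337528 lat -4.961762812813082 [ 218  175  102   59 5639] rows left/right (np.int64(176), np.int64(231)) (np.int64(175), np.int64(232))
```

Call:
{"fn": "move_arm", "kwargs": {
  "moves": [
    {"delta_pos": [0.001,0,0],"delta_rot": [0,0,0],"claw": -1},
    {"delta_pos": [0.001,0,0],"delta_rot": [0,0,0],"claw": -1},
    {"delta_pos": [0,0,0],"delta_rot": [0,0,0],"claw": -1}
  ]
}}

```text
t: 13.85
position: [547.2, -42.8, 8.8]
tool_rot: [-3.103, 0.489, 0.002]
force: [-1.1, 0.2, 1.5]
finger_gap: -0.1
```

Call:
{"fn": "move_arm", "kwargs": {
  "moves": [
    {"delta_pos": [0.001,0,0],"delta_rot": [0,0,0],"claw": -1},
    {"delta_pos": [0,0,0],"delta_rot": [0,0,0],"claw": -1}
  ]
}}

```text
t: 14.02
position: [547.3, -42.8, 8.5]
tool_rot: [-3.103, 0.489, 0.005]
force: [-4.6, 1.5, 2.4]
finger_gap: -0.0
```

The stop is confirmed at about 4.8 N. I'll back off, rise, and go over the button.

Call:
{"fn": "move_arm", "kwargs": {
  "moves": [
    {"delta_pos": [-0.005,0,0],"delta_rot": [0,0,0],"claw": -1},
    {"delta_pos": [-0.013,0,0],"delta_rot": [0,0,0],"claw": -1},
    {"delta_pos": [0,0,-0.03],"delta_rot": [0,0,0],"claw": -1},
    {"delta_pos": [0,0,-0.035],"delta_rot": [0,0,0],"claw": -1},
    {"delta_pos": [0,0,0],"delta_rot": [0,0,0],"claw": -1},
    {"delta_pos": [0,0,0],"delta_rot": [0,0,0],"claw": -1}
  ]
}}

```text
t: 14.52
position: [533.9, -38.4, 76.8]
tool_rot: [3.102, -0.489, 0.012]
force: [-0.2, -0.2, -0.3]
finger_gap: 0.1
```

```bash
python3 st.py; python3 lk.py w11.pkl 2>&1 | head -1
python3 - <<'E'
from h import *
import pickle
s,a=pickle.load(open("w11.pkl","rb"));A=wcam(s,a);print(s["position"])
v=cv2.cvtColor(A["pixels"],cv2.COLOR_RGB2HSV)[:,:,2]
n,l,st,c=cv2.connectedComponentsWithStats((v<50).astype(np.uint8))
for i in range(1,n):
    if st[i,4]>200 and c[i][1]<200:print(c[i],st[i],onz(A,*c[i],57))
E
```

```text
t 14.5167 along 78.01196913426925 lat 0.5341922167974676 z 76.81462230077486 F along/lat/z -0.10993303950038101 -0.20229116130865987 -0.2500885460383633 yaw -17.898806678251997 tilt [ 0.00723176 -0.00211939 -0.9999716 ]
orange along 119.47851724984606 lat -4.701383089378616 [ 231  137   69   42 2859] rows left/right (np.int64(137), np.int64(178)) (np.int64(137), np.int64(178))
[533.8632229  -38.40046652  76.8146223 ]
[312.91993958  87.25151057] [ 293   66   41   43 1324] [607.76547557 -98.59899774  57.        ]
[224.90890688 155.61133603] [219 136  15  42 494] [584.26827562 -31.38853632  57.        ]
```

Orange stays seated after release (along 119.5, unchanged). The button is at (607.8, -98.6), so I'll move over it and descend to just above.

Call:
{"fn": "move_arm", "kwargs": {
  "moves": [
    {"delta_pos": [0.0296,0.0115,0],"delta_rot": [0,0,0],"claw": -1},
    {"delta_pos": [0.0296,0.0115,0],"delta_rot": [0,0,0],"claw": -1},
    {"delta_pos": [0.0296,0.0115,0],"delta_rot": [0,0,0],"claw": -1},
    {"delta_pos": [0,0,0],"delta_rot": [0,0,0],"claw": -1},
    {"delta_pos": [0,0,0.015],"delta_rot": [0,0,0],"claw": -1},
    {"delta_pos": [0,0,0.015],"delta_rot": [0,0,0],"claw": -1},
    {"delta_pos": [0,0,0],"delta_rot": [0,0,0],"claw": -1},
    {"delta_pos": [0,0,0],"delta_rot": [0,0,0],"claw": -1}
  ]
}}

```text
t: 15.23
position: [603.4, -97.1, 41.8]
tool_rot: [-3.103, 0.489, 0.007]
force: [0.1, 0.6, 0.9]
finger_gap: 0.1
```

```bash
python3 st.py; python3 lk.py w12.pkl 2>&1 | head -1; python3 -c "
from plant import ctrl;print(ctrl.get_state()['position'])"
```

```text
t 15.2333 along 162.3217260150613 lat -33.77741932529893 z 41.77839533601381 F along/lat/z -0.05599470519277249 0.6148085310156848 0.8766708901037039 yaw -17.899158034734107 tilt [-0.00401821  0.00146694 -0.99999085]
orange along 127.95753457827261 lat 3.9811505375576632 [178 268  51  14 454] rows left/right (np.int64(268), np.int64(275)) (np.int64(268), np.int64(278))
[604.46801327 -97.39149609  43.10647425]
```

Call:
{"fn": "move_arm", "kwargs": {
  "moves": [
    {"delta_pos": [0.003,0.001,0.002],"delta_rot": [0,0,0],"claw": -1},
    {"delta_pos": [0,0,0.002],"delta_rot": [0,0,0],"claw": -1},
    {"delta_pos": [0,0,0.001],"delta_rot": [0,0,0],"claw": -1},
    {"delta_pos": [0,0,0],"delta_rot": [0,0,0],"claw": -1}
  ]
}}

```text
t: 15.62
position: [607.9, -99.7, 39.1]
tool_rot: [3.103, -0.489, 0.0]
force: [0.8, 0.5, -0.1]
finger_gap: 0.1
```

Call:
{"fn": "move_arm", "kwargs": {
  "moves": [
    {"delta_pos": [0,0,0.001],"delta_rot": [0,0,0],"claw": -1},
    {"delta_pos": [0,0,0.001],"delta_rot": [0,0,0],"claw": -1},
    {"delta_pos": [0,0,0.001],"delta_rot": [0,0,0],"claw": -1},
    {"delta_pos": [0,0,0.001],"delta_rot": [0,0,0],"claw": -1},
    {"delta_pos": [0,0,0],"delta_rot": [0,0,0],"claw": -1}
  ]
}}

```text
t: 16.03
position: [607.7, -99.6, 34.8]
tool_rot: [-3.103, 0.489, 0.0]
force: [0.3, 0.1, 0.4]
finger_gap: -0.0
```

Above the button centre, with the tip at about 57 mm. I'll press in small steps, reading the force.

Call:
{"fn": "move_arm", "kwargs": {
  "moves": [
    {"delta_pos": [0,0,0.001],"delta_rot": [0,0,0],"claw": -1},
    {"delta_pos": [0,0,0.001],"delta_rot": [0,0,0],"claw": -1},
    {"delta_pos": [0,0,0.001],"delta_rot": [0,0,0],"claw": -1},
    {"delta_pos": [0,0,0],"delta_rot": [0,0,0],"claw": -1}
  ]
}}

```text
t: 16.37
position: [607.8, -99.7, 32.0]
tool_rot: [-3.103, 0.489, -0.0]
force: [-0.6, 0.9, 2.8]
finger_gap: -0.3
```

Call:
{"fn": "move_arm", "kwargs": {
  "moves": [
    {"delta_pos": [0,0,0.001],"delta_rot": [0,0,0],"claw": -1},
    {"delta_pos": [0,0,0.001],"delta_rot": [0,0,0],"claw": -1},
    {"delta_pos": [0,0,0],"delta_rot": [0,0,0],"claw": -1}
  ]
}}

```text
t: 16.62
position: [607.9, -99.7, 30.0]
tool_rot: [-3.103, 0.489, -0.0]
force: [-1.0, 0.4, 4.3]
finger_gap: -0.0
```

Call:
{"fn": "move_arm", "kwargs": {
  "moves": [
    {"delta_pos": [0,0,0.001],"delta_rot": [0,0,0],"claw": -1},
    {"delta_pos": [0,0,0],"delta_rot": [0,0,0],"claw": -1}
  ]
}}

```text
t: 16.78
position: [607.9, -99.7, 29.0]
tool_rot: [3.103, -0.489, 0.0]
force: [-0.8, 1.4, 4.1]
finger_gap: 0.1
```

Call:
{"fn": "move_arm", "kwargs": {
  "moves": [
    {"delta_pos": [0,0,0.001],"delta_rot": [0,0,0],"claw": -1},
    {"delta_pos": [0,0,0],"delta_rot": [0,0,0],"claw": -1}
  ]
}}

```text
t: 16.95
position: [607.9, -99.7, 28.6]
tool_rot: [3.103, -0.489, -0.0]
force: [-3.0, 1.5, 8.4]
finger_gap: -0.2
```

Call:
{"fn": "move_arm", "kwargs": {
  "moves": [
    {"delta_pos": [0,0,0.001],"delta_rot": [0,0,0],"claw": -1},
    {"delta_pos": [0,0,0],"delta_rot": [0,0,0],"claw": -1}
  ]
}}

```text
t: 17.12
position: [608.0, -99.7, 28.5]
tool_rot: [3.103, -0.488, -0.001]
force: [-6.0, 1.1, 13.5]
finger_gap: 0.0
```

The button is bottomed: 13.5 N with no further travel. I'll release it and rise clear.

Call:
{"fn": "move_arm", "kwargs": {
  "moves": [
    {"delta_pos": [0,0,-0.005],"delta_rot": [0,0,0],"claw": -1},
    {"delta_pos": [0,0,-0.01],"delta_rot": [0,0,0],"claw": -1},
    {"delta_pos": [0,0,-0.03],"delta_rot": [0,0,0],"claw": -1},
    {"delta_pos": [0,0,-0.035],"delta_rot": [0,0,0],"claw": -1},
    {"delta_pos": [-0.035,0,-0.02],"delta_rot": [0,0,0],"claw": -1},
    {"delta_pos": [-0.04,0,-0.01],"delta_rot": [0,0,0],"claw": -1},
    {"delta_pos": [-0.04,0,-0.01],"delta_rot": [0,0,0],"claw": -1},
    {"delta_pos": [-0.04,0,0],"delta_rot": [0,0,0],"claw": -1},
    {"delta_pos": [0,0,0],"delta_rot": [0,0,0],"claw": -1},
    {"delta_pos": [0,0,0],"delta_rot": [0,0,0],"claw": -1}
  ]
}}

```text
t: 17.95
position: [458.2, -51.1, 146.3]
tool_rot: [-3.103, 0.488, 0.0]
force: [-0.4, 0.3, -0.6]
finger_gap: 0.4
```

```bash
python3 st.py; python3 lk.py w13.pkl
python3 - <<'E'
from h import *
import pickle
s,a=pickle.load(open("w13.pkl","rb"));A=wcam(s,a)
v=cv2.cvtColor(A["pixels"],cv2.COLOR_RGB2HSV)[:,:,2]
n,l,st,c=cv2.connectedComponentsWithStats((v<50).astype(np.uint8))
for i in range(1,n):
    if st[i,4]>150 and c[i][1]<200:print(c[i],st[i],onz(A,*c[i],57))
E
```

```text
t 17.95 along 10.01957133398368 lat -34.93908855183547 z 146.33926036515345 F along/lat/z -0.43862424559173613 0.1390651815627117 -0.5833019549560675 yaw -17.886170213293124 tilt [-1.77840871e-04  6.58733407e-05 -9.99999982e-01]
orange along 120.39362096717 lat -3.186853337008883 [ 195   50   57   38 2111] rows left/right (np.int64(50), np.int64(87)) (np.int64(50), np.int64(87))
blue along 2.6945980969239294 lat -74.50687488952224 [ 273  179   47   29 1284] rows left/right (np.int64(179), np.int64(207)) (np.int64(179), np.int64(206))
[258.30727273   9.05818182] [243   0  31  22 550] [602.30372471 -98.03425725  57.        ]
[190.5308642   67.70061728] [185  50  13  38 324] [579.06958985 -30.47706295  57.        ]
[373.39240506 130.83122363] [365  84  18  98 237] [ 480.14907009 -167.515473     57.        ]
[269.16959064 187.49707602] [265 178   9  22 171] [458.30345134 -62.5556699   57.        ]
```

View pics/w13.pkl.png

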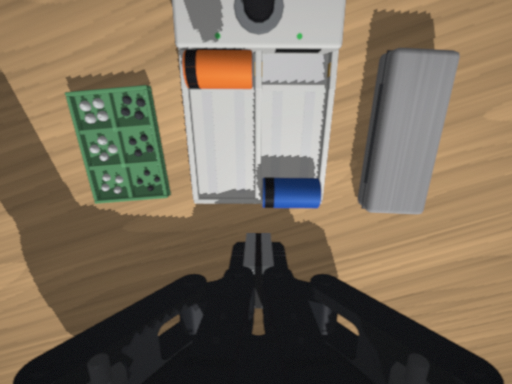

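The final view shows orange at (220,69), seated in the cradle against the deck. Blue is at (292,193) at its lane's foot, the tray and case are untouched, and the tool is clear. I'm handing in.

```bash
python3 -c "
from plant import ctrl;print(ctrl.sign_off())"
```

```text
the job is handed in; nothing more can be done
None
```

I pushed the orange cell up the left (+y) lane with the shut fingertips until it dropped into the cradle. I then pressed the black button right down and let go, and handed in at about 18 s.

**Last checks**
- **Orange cell:** it held against the stop at about 4.8 N. It stayed put after I backed off, and the final picture shows it in the cradle.
- **Button:** the force rose to 13.5 N and travel stopped after about 6 mm. I could not check directly that it came back up, because its top was cut off by the edge of the final picture.
- **Blue cell and surroundings:** the blue cell is at the foot of its lane, and the tray and case look undisturbed. I did not recheck the other objects; the arm stayed clear of them.

**What disagreed**
- **Tip height:** the real fingertips sat about 22 mm above the reported TCP. My first approach therefore passed over the orange cell without moving it. I found the offset in the pictures, calibrated it with a light touch (about 9 N) on the bare wood, and corrected for it.
- **Drop over the crest:** the cell ran the last few millimetres into the cradle ahead of the finger when it fell over the crest.

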